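Refit the washed control knob on the pouch sealer

ROBOT

A 6-joint arm with a two-finger parallel gripper is mounted at the origin on the work surface. World frame = base frame: x ahead of the robot, y to its left, z up, the work surface at z = 0. Lengths are in m, angles in rad, forces in N, time in s.
With the tool pointing down it reaches from about 0.375 to 0.9 m from the base axis. Payload 3.1 kg.
Tool frame: the origin (TCP) lies on the centre line of the jaws, within the pads' length; the fingertips stand 22 mm ahead of it and the grasp point (between the pads) lies 3 mm ahead of it; z points along the fingers, y is the line along which they close (so a half turn about z gives the same grasp; the last joint's range is limited). The gripper opens to 85 mm and grips with 20 to 120 N. Pads are 22 mm wide; open, the fingers measure 114 mm over their backs; the gripper's body (76 mm by 85 mm) begins 54 mm behind the grasp point. The pads swing forward as they close: fully open they stand 13 mm farther back than shut.
Start: joints at [-1.294, 0.527, 1.433, -0, 1.181, -0.178], TCP at [0.275, -0.561, 0.253] pointing down, gripper open.
Joint ranges: [-3.08, 3.08], [-0.75, 2.2], [0.22, 2.44], [-1.43, 4.57], [0, 2.65], [-2.85, 2.85]. Speed limits (rad/s): [2.79, 2.79, 3.14, 3.14, 3.14, 3.14].

INTERFACE

Orientations are given as a unit quaternion [x, y, z, w].
In Python, from station import manip gives the robot as it stands.
- The arm moves only by the shell command python3 drive.py 'ROWS' [FORCE]. ROWS is rows parted by semicolons, their numbers by spaces, 1 to 20 of them, each of 5 numbers: dx, dy, dz in m, then a turn about the tool's z in rad, then the opening from 0.0 (shut) to 1.0 (fully open); each row is the pose to reach, as a shift and turn from the pose commanded when the command began, along the tool's axes at that moment; what a row does not reach only later rows make up. A row lasts 1/10 s, in which the tool goes at most 0.05 m and 0.15 rad, less where a joint would pass 70% of its speed; a pose out of reach is approached as far as the arm can. The fingers move at their own pace and stop on an object; FORCE is the grip in N (left out, the last holds). Time passes only in rows, so rows that do not move let the fingers close. It prints the time, the measured TCP pose, the force, the opening and the grip force at its end.
- manip.sense(): the state, without advancing time (a new reading comes with each control period).
- manip.snapshot(name): name is "scene" or "top"; returns a dict with "pixels" (384x512x3 uint8, red, green, blue), "range_z" (384x512 float32, m along the optical axis (not along the pixel's ray), 0 where there is no reading), "fov_y" (degrees; the focal length in pixels is half the picture's height over the tangent of half this angle, whatever the lens; pixels are square), "cx", "cy" (the principal point, pixels), "R" (3x3) and "t" (3): a world point X has camera coordinates R X + t. Camera axes: x right, y down, z forward; pixel columns grow to the right and rows downward; lengths in m; the calibration is good to about 2 mm. A picture is of the moment at which its call begins.
- manip.sign_off(): hands the job in; it is judged then, once.
The state is a dict: "t": time; "q": joint angles; "qd": joint speeds; "tau": joint torques, N m; "tcp_pos": TCP position; "tool_rot": TCP orientation; "force": force on the tool from outside, world axes, zero at the start; "ft_torque": the same for the moment, N m; "finger_gap": opening from 0.0 (shut) to 1.0 (fully open); "gripper_force": force on a finger pad.
Only numpy, scipy, OpenCV 4.12 (cv2) and the standard library are available. Lean on these libraries where they do the work, as an engineer would, in place of code of your own. Each camera call takes 0.05 s, during which the arm holds its last target. There are 200 camera calls.

TASK

The red control knob was pulled off the pouch sealer for washing and lies on the blue drying mat. Fit it back on the sealer's bare D-shaft, the flat in its bore against the flat of the shaft, push it fully home, and keep pressing so that the sprung shaft stays pushed well in, the long press that wakes the machine: finish while still holding the knob down. Leave the other things on the table where they are.

Things in the scene. Friction and masses are not known exactly. Their poses are not given: they have to be found in the camera images.
- knob: Loose red plastic knob, 45 g, bore down on the mat. Origin: centre of its underside, z up. A skirt 46 mm across, 10 mm high, carries a bar grip 46 long (along x), 16 wide (y), 22 high: 32 mm in all; grip the bar's sides above the skirt. A white line on top marks its +x end. D-shaped bore, 10.8 across, 16 deep, 1.2 lead-in; its flat is on the white line's (+x) side, 1.4 mm from the axis.
- pointer (a point): The outer end of the white line: on the knob's bar top, 23 mm along the knob's x from its axis, 32 mm above its underside.
- shaft_tip (a point): Centre of the tip of the sealer's bare upright steel D-shaft: 10 mm across, one flat 1 mm from its axis along its length, tip edge chamfered 0.8 mm. x points out of the flat, z up. The shaft cannot turn (stiff detent). The knob goes on only with its x the same way as this x, within about 8 degrees. Fully home, the bore's end sits on the tip: the knob's underside is 16 mm below this point.
- press (a joint): How far the D-shaft is pushed down into the sealer, in m: 0 at rest (tip 23 mm above the panel), 0.005 at its stop; the tip goes down with it. A spring returns it: about 3 N starts it and 7 N brings it to the stop. At the stop a fully home knob still clears the panel by 2 mm.
- sealer: Light grey table-top pouch sealer, fixed. Origin: on the table straight under the bare shaft. Housing 120 mm deep (own x), 85 high (the dark panel's height), from +75 to -460 mm along its own y. A black knob, already fitted, stands 95 mm from the bare shaft towards -y, 38 mm above the panel; from -155 mm on is the pressure arm with a black handle, up to 0.20 m above the table.
- mat: The blue drying mat, 310 x 440 x 4 mm, fixed; origin: centre of its underside on the table. The knob, the tape roll, the jar and the brush lie on it, on its top 4 mm above the table.
- tape: Bystander: roll of yellow tape lying flat, 72 mm across, 25 mm high, on the mat; origin: centre of its underside.
- jar: Bystander: small closed amber jar with white lid, 57 mm across, 62 mm high, on the mat; origin: centre of its underside.
- brush: Bystander: cleaning brush lying along its x, about 210 mm long, at the mat's left edge; origin: underside, near its middle.
- can10: Bystander: large open steel food can, 157 mm across, 178 mm high; origin: centre of its underside.
- jug: Bystander: white measuring jug with handle, 100 mm across, 115 mm high; origin: centre of its underside.
- canlid: Bystander: flat orange can lid, 158 mm across, 10 mm high; origin: centre of its underside.

How it is judged:
On the way, in this order (a step that is already met when the one before it is completed fails the run):
1. the knob is carried clear of the mat in the fingers (height (world z) of knob above 0.03 m and contact force between the fingers and knob above 1 N), for 0.2 s.
2. the knob is fully home on the D-shaft, flat to flat (horizontal distance between knob and shaft_tip below 0.0025 m and z of shaft_tip in the frame of knob above 0.0145 m and angle between the x axis of knob and the x axis of shaft_tip, either way round below 0.3 rad and x of pointer in the frame of shaft_tip above 0.015 m and angle between knob's own z axis and vertical below 0.1 rad), for 0.2 s.
At the end, for the whole second after the job is handed in: Knob on the D-shaft, flat to flat (white line within 0.3 rad of the shaft's flat), upright (0.1 rad), centred within 2.5 mm, shaft at least 14.5 mm into its bore; fingers on it keep the shaft pushed in by over 3 of its 5 mm; bystanders within 20 mm of their places (all of step 2 and value of joint press above 0.003 m and contact force between the fingers and knob above 1 N and distance of each of tape, jar, brush, can10, jug, canlid from where it was at the start of the episode below 0.02 m); the arm keeps its last pose, push and grip.
It fails at once if a bystander is knocked more than 30 mm from its place (distance of any of tape, jar, brush, can10, jug, canlid from where it was at the start of the episode above 0.03 m).
It also fails if it takes over 38 s, if anything falls off the work surface, if the arm or the gripper's body presses on something with over 40 N, if the wrist force passes 120 N, or if a joint passes its speed limit or range.

## Working session

There is one attempt and no reset: what is moved stays moved. The work goes in short steps, Python scripts to look and compute and a shell command to move; the robot and the scene stay as the last step left them, time stands still between calls to the robot, and variables do not carry over. Pictures are saved under pics/ and viewed, at most 10 in all, crops included, and the job is handed in when it is done.

```bash
ls; mkdir -p pics; cat > h.py <<'E'
import numpy as np,cv2
from station import manip
def snap(n):
    s=manip.snapshot(n); s['f']=s['pixels'].shape[0]/2/np.tan(np.radians(s['fov_y'])/2)
    s['R']=np.array(s['R']);s['t']=np.array(s['t']);s['C']=-s['R'].T@s['t'];return s
def ray(s,u,v): return s['R'].T@np.array([(u-s['cx'])/s['f'],(v-s['cy'])/s['f'],1.])
def plane(s,u,v,z):
    d=ray(s,u,v);return s['C']+d*(z-s['C'][2])/d[2]
def pt(s,u,v): return s['C']+ray(s,u,v)*s['range_z'][int(round(v)),int(round(u))]
def tri(s1,p1,s2,p2):
    d1,d2=ray(s1,*p1),ray(s2,*p2);a=np.linalg.lstsq(np.c_[d1,-d2],s2['C']-s1['C'],rcond=None)[0]
    A=s1['C']+a[0]*d1;B=s2['C']+a[1]*d2;return (A+B)/2,np.linalg.norm(A-B)
def proj(s,X):
    c=s['R']@np.array(X)+s['t'];return c[:2]/c[2]*s['f']+[s['cx'],s['cy']]
def save(s,n,crop=None,k=1):
    im=s['pixels'][:,:,::-1]
    if crop: x0,y0,x1,y1=crop;im=im[y0:y1,x0:x1]
    cv2.imwrite('pics/'+n,cv2.resize(im,None,fx=k,fy=k,interpolation=cv2.INTER_CUBIC))
E
python3 - <<'E'
from h import *
for n in('scene','top'):
    s=snap(n);save(s,n+'1.png');print(n,s['C'],s['f'],s['R'][2])
print(manip.sense())
E
```

```text
drive.py
pics
station.py
scene [ 1.01024382 -0.42683062  1.01312324] 480.4642045587439 [-0.34661895  0.53630856 -0.7695638 ]
top [0.35076489 0.20581367 1.52011636] 495.7980839046085 [ 0.17471741  0.01595455 -0.98448935]
{'t': 0.1, 'q': array([-1.29352140e+00,  5.28378719e-01,  1.43375483e+00, -4.14434329e-05,
        1.18139046e+00, -1.78491193e-01]), 'qd': array([-0.00151163, -0.00149809, -0.00299413, -0.00149778,  0.00020157,
       -0.0002541 ]), 'tau': array([-4.45777114e-04, -4.43304777e+01, -1.78585607e+01, -3.27551570e-04,
        3.85276624e-03, -1.11195132e-05]), 'tcp_pos': array([ 0.27495176, -0.56061561,  0.25243419]), 'tool_rot': array([ 9.74144592e-01,  2.25923397e-01, -6.68166123e-05, -9.63553381e-04]), 'force': array([ 0.17813356, -0.03225078,  0.66287606]), 'ft_torque': array([-0.01752202,  0.01853686, -0.00566566]), 'gripper_force': 0.0, 'finger_gap': 0.9999537719309884}
```

View pics/scene1.png

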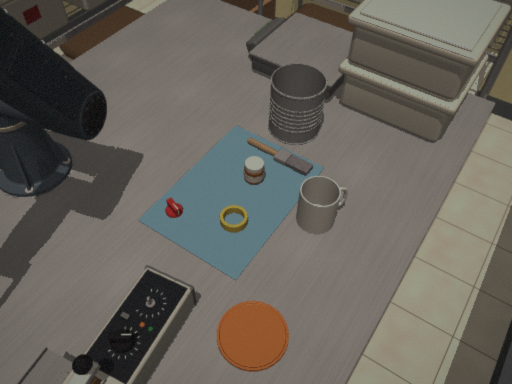

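View pics/top1.png

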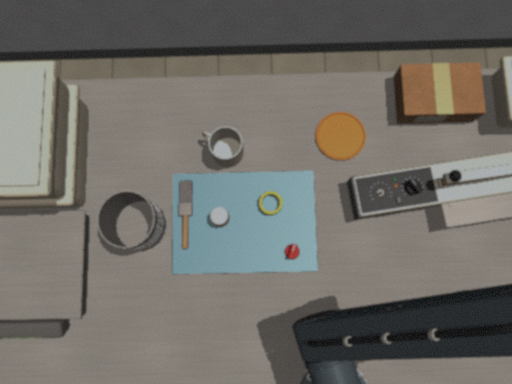

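Scene view: the red knob is at about (174,208) and the bare shaft in its dial at about (150,302). Top view: knob at (292,251), shaft at (380,191), with the black knob at (411,186). I'll zoom in on these.

```bash
python3 - <<'E'
from h import *
ims=[]
for n,cs in(('scene',[(174,208),(150,302)]),('top',[(292,251),(380,191)])):
    s=snap(n)
    r=[cv2.resize(s['pixels'][v-18:v+18,u-24:u+24,::-1],(384,288),interpolation=cv2.INTER_CUBIC) for u,v in cs]
    ims.append(np.hstack(r))
    hsv=cv2.cvtColor(s['pixels'],cv2.COLOR_RGB2HSV);u,v=cs[0]
    m=((hsv[...,0]<8)|(hsv[...,0]>172))&(hsv[...,1]>130);m[:v-25]=0;m[v+25:]=0;m[:,:u-25]=0;m[:,u+25:]=0
    ys,xs=np.nonzero(m);print(n,len(xs),xs.min(),xs.max(),ys.min(),ys.max())
    P=np.array([pt(s,a,b) for a,b in zip(xs,ys)]);print(P.min(0),P.max(0))
    hi=P[:,2]>.029
    print('bar top',P[hi].mean(0),hi.sum())
    u,v=cs[1];g=np.array([[pt(s,a,b)[2] for a in range(u-7,u+8)] for b in range(v-7,v+8)]);print((g*1000).round().astype(int))
cv2.imwrite('pics/z1.png',np.vstack(ims))
E
```

```text
scene 199 166 181 198 216
[ 0.40530555 -0.42683062  0.00423376] [1.01024382 0.12398274 1.01312324]
bar top [0.43432659 0.09578245 0.04842859] 80
[[  84   89   87   85   85   89   87   90   87   87   87   86   87   89
    90]
 [  85   87   86   86   87  108  106   85   83   88   85   87   87   86
    86]
 [  85   87   87   88  109  106  110   87   88   85   86   87   85   86
    88]
 [  83   88   91   85  106  113  107   88   89   85   85   84   89   86
    90]
 [  87   87   84   89  110  107  109   98   88   85   89   88   86   86
    87]
 [  90   88   86   88  106  110  108   94   90   87   86   91   89   85
    88]
 [  84   85   87   87   96  102  104   93   85   87   87   88 1013   86
    87]
 [  86   88   89   88   88  100   99   96   85   86   88   86   88   88
    86]
 [  84   86   88   86   90   94   94   92   89   89   88   88   88   85
    85]
 [  84   84   87   90   86   87   90   91   88   88   87   87   86   87
    84]
 [  90   86   85   84   86   87   87   85   90   87   90   88   88   87
    87]
 [  88   89   90   85   87   90   86   89   87   86   87   85   87   85
   
[... 631 characters left out ...]
9  86]
 [ 89  90  86  83  84  84  85  84  84  89  88  88  93  92  88]
 [ 87  90  87  83  87  88  86  82  88  90  88  85  90  90  86]
 [ 86  86  85  87  83  85  87  89  86  85 113  78  88  83  86]
 [ 83  87  92  84  86  89  85  89  82 111 112  83  87  86  80]
 [ 86  90  89  83  87  85  86  82 111 103 111  91  91  91  87]
 [ 80  83  85  86  88  80  86  99 104 107  86  85  90  81  90]
 [ 87  90  78  87  88  92  83  84  82  88  91  90  84  87  83]
 [ 83  83  90  89  89  84  89  86  88  92  84  88  84  86  86]
 [ 84  90  92  90  84  83  83  83  81  83  83  82  83  83  85]
 [ 87  84  84  86  83  85  80  86  85  91  87  83  82  86  86]
 [ 88  83  87  82  85  80  88  85  83  89  88  81  92  83  83]]
```

View pics/z1.png

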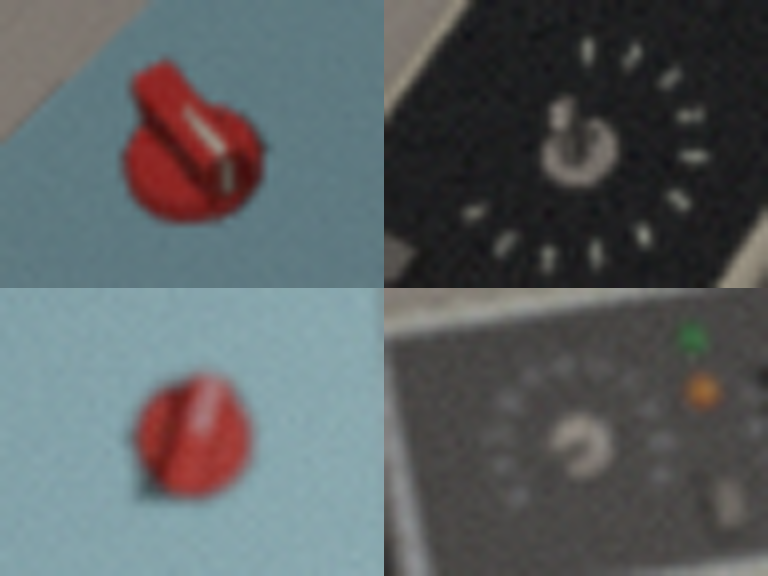

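The knob's bar and white line are clear in both crops: the line runs towards the lower right in the scene view and upwards in the top view. The shaft's D is only a few pixels wide, so I'll average frames and enlarge it.

```bash
python3 - <<'E'
from h import *
ims=[];N=16
D={}
for n,cs in(('scene',[(174,208),(148,300)]),('top',[(292,251),(382,191)])):
    S=[snap(n) for _ in range(N)];s=S[0]
    A=np.mean([q['pixels'].astype(float) for q in S],0)
    Z=np.array([q['range_z'] for q in S]);Z[Z==0]=np.nan;Z=np.nanmedian(Z,0)
    np.savez('avg_'+n,A=A,Z=Z,R=s['R'],t=s['t'],f=s['f'],cx=s['cx'],cy=s['cy'],C=s['C'])
    r=[]
    for u,v in cs:
        c=A[v-12:v+12,u-14:u+15,::-1];c=np.clip((c-c.min())*255/(c.max()-c.min()),0,255)
        r.append(cv2.resize(c.astype(np.uint8),(348,288),interpolation=cv2.INTER_NEAREST))
    ims.append(np.hstack(r))
    s['range_z']=np.nan_to_num(Z)
    u,v=cs[1];g=np.array([[pt(s,a,b)[2] for a in range(u-7,u+8)] for b in range(v-9,v+8)]);print((g*1000).round().astype(int))
    print(A[v-9:v+8,u-7:u+8].mean(2).round().astype(int))
cv2.imwrite('pics/z2.png',np.vstack(ims))
E
```

```text
[[ 87  86  87  86  87  86  87  87  87  87  87  87  86  86  86]
 [ 87  87  87  87  86  88  87  86  87  87  86  86  87  87  87]
 [ 87  88  87  86  87  86  87  87  86  88  86  87  87  86  86]
 [ 86  87  87  87  86  87  86  87  87  87  87  86  86  87  86]
 [ 87  87  88  87  86  86  88  86  86  86  86  87  86  87  86]
 [ 86  86  87  87  87  86  86 109 109  88  86  86  86  87  88]
 [ 86  87  86  86  87  87 109 109 109  87  86  87  87  87  86]
 [ 87  87  87  86  86  87 110 110 109  86  87  87  86  86  86]
 [ 86  86  87  86  87  87 109 109 108  96  87  88  88  86  87]
 [ 87  86  86  87  86  87 107 109 107  95  88  88  87  87  86]
 [ 86  87  87  87  88  88  99 103 103  94  87  87  87  88  87]
 [ 87  87  86  87  87  88  88  99  99  95  88  87  87  87  87]
 [ 87  86  87  87  85  88  88  93  94  95  88  87  86  88  87]
 [ 87  87  86  87  87  88  88  88  90  89  88  87  88  87  87]
 [ 86  86  87  86  86  87  87  87  88  88  88  87  89  87  87]
 [ 87  87  87  87  87  87  88  88  88  88  87  86  87  86  87]
 [ 86  86  87  87  87  86  87  87  87  86  87  86  86  87  86]]
[[ 30  31  30  30  30  31  3
[... 2487 characters left out ...]
2  85]
 [ 71  72  73  79  85  88  84  81  75  72  72  74  78  87  87]
 [ 71  73  82  99 113 117 111 101  90  78  71  72  74  78  79]
 [ 70  78  98 122 136 135 128 122 110  86  72  71  72  73  75]
 [ 73  86 110 130 132 126 124 130 123  93  73  71  72  75  81]
 [ 75  90 108 115 106  98 111 130 125  95  72  72  72  75  84]
 [ 74  82  91  90  85  88 108 126 121  94  73  71  72  73  78]
 [ 71  70  74  81  94 107 118 121 110  87  73  71  72  73  75]
 [ 71  69  69  83 102 114 115 105  90  77  73  72  72  75  79]
 [ 72  71  71  77  88  94  93  84  75  73  72  72  73  75  84]
 [ 71  71  72  73  74  74  75  72  72  72  73  72  72  74  78]
 [ 73  72  72  71  72  72  72  72  72  72  74  73  73  72  73]]
```

View pics/z2.png

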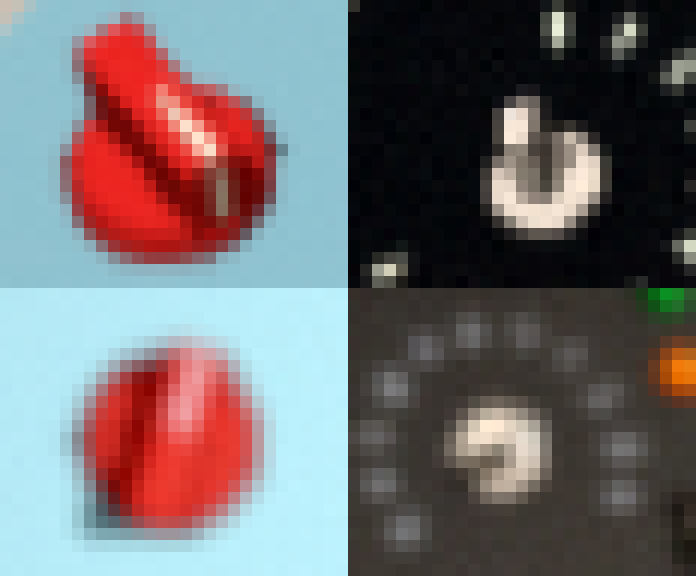

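```bash
cat >> h.py <<'E'
def avg(n):
    d=np.load('avg_%s.npz'%n);s={k:d[k] for k in d};s['range_z']=np.nan_to_num(d['Z']);s['cx'],s['cy'],s['f']=map(float,(d['cx'],d['cy'],d['f']));return s
E
python3 - <<'E'
from h import *
np.set_printoptions(precision=4,suppress=True)
for n,(u,v),(ku,kv) in(('scene',(148,300),(174,208)),('top',(382,191),(292,251))):
    s=avg(n);print(n)
    P=[(a,b,*pt(s,a,b)) for a in range(u-9,u+10) for b in range(v-10,v+10)];P=np.array(P)
    h=P[P[:,4]>.0915]
    for r in h: print(r[:2].astype(int),r[2:]*1000, int(s['A'][int(r[1]),int(r[0])].mean()))
    print('panel z',np.median(P[:,4]))
    # washer: bright pixels, on panel plane
    c=plane(s,u,v,.086)
    for d in((.01,0,0),(0,.01,0),(0,0,.01)): print('pix per 10mm',proj(s,c+np.array(d))-proj(s,c))
    # knob
    A=s['A'].astype(np.uint8);hsv=cv2.cvtColor(A,cv2.COLOR_RGB2HSV)
    K=np.array([(a,b,*pt(s,a,b)) for a in range(ku-13,ku+14) for b in range(kv-14,kv+14) if s['A'][b,a,0]>1.6*s['A'][b,a,2]])
    top=K[K[:,4]>.033];sk=K[(K[:,4]>.011)&(K[:,4]<.017)]
    print('knob top n',len(top),top[:,2:].mean(0),np.percentile(top[:,4],[10,50,90]))
    ev=np.linalg.svd(top[:,2:4]-top[:,2:4].mean(0),full_matrices=False);print('axis deg',np.degrees(np.arctan2(ev[2][0,1],ev[2][0,0])),ev[1])
    print('skirt/all bbox',sk[:,2:].min(0),sk[:,2:].max(0),K[:,2:].min(0),K[:,2:].max(0))
E
```

```text
scene
[147 297] [ 583.7407 -153.6643  109.4277] 108
[147 298] [ 585.5807 -155.5673  110.1067] 109
[147 299] [ 586.7138 -157.0168  109.2914] 110
[147 300] [ 586.9364 -157.887   106.5298] 73
[147 301] [ 585.0314 -157.4114   99.1846] 79
[148 296] [ 583.8689 -150.771   109.3368] 69
[148 297] [ 585.0964 -152.2862  108.7084] 104
[148 298] [ 587.0549 -154.2711  109.6458] 109
[148 299] [ 588.1792 -155.7165  108.8119] 104
[148 300] [ 589.5656 -157.3291  108.545 ] 74
[148 301] [ 588.6782 -157.4872  103.3788] 68
[148 302] [ 588.0141 -157.7938   98.6684] 70
[148 303] [ 586.8249 -157.7722   92.7923] 74
[149 296] [ 585.4088 -149.5069  109.0033] 62
[149 297] [ 586.7893 -151.1238  108.7033] 71
[149 298] [ 588.3963 -152.8861  108.8961] 69
[149 299] [ 589.3817 -154.2433  107.7625] 58
[149 300] [ 590.7503 -155.8478  107.4575] 50
[149 301] [ 590.2957 -156.2762  103.2095] 60
[149 302] [ 590.0804 -156.8629   99.4606] 67
[149 303] [ 589.2104 -157.0341   94.2654] 66
[150 299] [ 585.5314 -149.465    95.791 ] 51
[150 300] [ 586.6803 -150.9384   94.9706] 46
[150 301] [ 587.9504 -152.4897   94.4174] 47
[150 302
[... 462 characters left out ...]
[381 192] [ 584.6364 -149.9179  108.1273] 110
[381 193] [ 582.6223 -151.1085  102.6384] 107
[382 191] [ 587.3534 -152.7711  108.9095] 130
[382 192] [ 584.4669 -152.6179  108.7545] 129
[382 193] [ 582.3724 -153.692   103.7645] 125
[383 190] [ 590.1629 -155.7646  109.1385] 109
[383 191] [ 587.2386 -155.5546  109.2022] 123
[383 192] [ 584.4968 -155.6235  108.1769] 125
panel z 0.08634819738766275
pix per 10mm [-0.227  -3.3686]
pix per 10mm [-3.4368  0.0776]
pix per 10mm [ 0.841  -0.5892]
knob top n 62 [0.4207 0.1061 0.0361] [0.035  0.0359 0.0373]
axis deg -21.057771243062454 [0.0874 0.0381]
skirt/all bbox [0.4081 0.0869 0.0121] [0.4441 0.126  0.0165] [0.4044 0.0869 0.0104] [0.4441 0.126  0.0388]
```

```bash
python3 - <<'E'
from h import *
np.set_printoptions(precision=4,suppress=True)
s,t=avg('scene'),avg('top')
print('tip scene',plane(s,148.65,298.05,.109), 'cx',s['cx'],t['cx'])
X=plane(s,148.65,298.05,.109);print('in top',proj(t,X))
print('tri tip (D centroids)',tri(s,(147.75,298.05),t,(382.4,191.4)))
for n,q,(u,v),th in(('s',s,(150,306),60),('t',t,(380,191),95)):
    g=q['A'].mean(2);m=np.zeros(g.shape,np.uint8);m[v-14:v+14,u-12:u+12]=g[v-14:v+14,u-12:u+12]>th
    c=max(cv2.findContours(m,cv2.RETR_EXTERNAL,cv2.CHAIN_APPROX_NONE)[0],key=cv2.contourArea)
    h=cv2.convexHull(c)[:,0].astype(float);print('hull',h.tolist())
    if n=='s': c=c[c[:,0,1]>299][:,None,0] 
    e=cv2.fitEllipse(c.reshape(-1,1,2).astype(np.float32));print(n,'washer ell',e,plane(q,*e[0],.0885))
# knob, white line, both views
for n,q,(u,v) in(('s',s,(174,208)),('t',t,(292,251))):
    A=q['A'];P=[]
    for a in range(u-13,u+14):
        for b in range(v-14,v+14):
            p=pt(q,a,b)
            if .033<p[2]<.041:P.append((*p,A[b,a,1]/A[b,a,0]))
    P=np.array(P);r=cv2.minAreaRect((P[:,:2]*1000).astype(np.float32));sv=np.linalg.svd(P[:,:2]-P[:,:2].mean(0),full_matrices=False)[2][0]
    w=P[P[:,3]>.45];print(n,len(P),'bar mean',P[:,:3].mean(0),'rect',r,'pca',np.degrees(np.arctan2(sv[1],sv[0])),'white',len(w),w[:,:3].mean(0) if len(w) else '')
# matching point check: mat corner / shared calibration bias: jar lid centre
st=manip.sense();print(st['tcp_pos'],st['tool_rot'])
E
```

```text
tip scene [ 0.5879 -0.1534  0.109 ] cx 251.48886386602007 249.23153575465895
in top [382.2169 190.7926]
tri tip (D centroids) (array([ 0.5862, -0.1541,  0.1083]), np.float64(0.00030796636980442033))
hull [[149.0, 296.0], [153.0, 299.0], [154.0, 300.0], [154.0, 304.0], [152.0, 306.0], [147.0, 306.0], [146.0, 305.0], [146.0, 301.0], [147.0, 297.0], [148.0, 296.0]]
s washer ell ((149.89646911621094, 302.9848937988281), (6.503666400909424, 9.064719200134277), 81.27862548828125) [ 0.5881 -0.1543  0.0885]
hull [[382.0, 189.0], [383.0, 190.0], [384.0, 192.0], [383.0, 194.0], [382.0, 195.0], [379.0, 195.0], [377.0, 192.0], [377.0, 190.0], [378.0, 189.0]]
t washer ell ((380.38818359375, 191.7594451904297), (6.056833267211914, 6.951432704925537), 127.56439971923828) [ 0.5886 -0.1531  0.0885]
s 90 bar mean [0.4262 0.1039 0.0368] rect ((425.24456787109375, 104.80168914794922), (15.07907772064209, 45.345523834228516), 70.77545928955078) pca -18.75486874208803 white 27 [0.4278 0.1056 0.0368]
t 82 bar mean [0.4243 0.1053 0.0361] rect ((424.63726806640625, 104.9058837890625), (15.632142066955566, 45.09822082519531), 71.50152587890625) pca -17.93546052908008 white 39 [0.4308 0.1037 0.0363]
[ 0.2751 -0.5611  0.2533] [ 0.9741  0.2259  0.     -0.    ]
```

Scene and top agree within 2 mm:

| Item | Position (m) | Height (m) | Yaw |
|---|---|---|---|
| Knob | (0.4255, 0.1045) | top at 0.0365 | about -18.5° |
| Shaft axis | (0.588, -0.1535) | tip at 0.1085 | flat faces about +42° |

In the pictures, the flat edge is the straight right-hand side of the tip in the scene view, and its upper-left side in the top view. Next I go above the knob.

```bash
cat >> h.py <<'E'
from scipy.spatial.transform import Rotation as Ro
def go(x,y,z,yaw):
    st=manip.sense();R=Ro.from_quat(st['tool_rot']).as_matrix();psi=np.arctan2(R[1,0],R[0,0])
    d=R.T@(np.array([x,y,z])-st['tcp_pos']);tu=-(np.radians(yaw)-psi);tu=(tu+np.pi)%(2*np.pi)-np.pi
    print('t',round(st['t'],2),'tcp',st['tcp_pos'].round(4),'yaw',np.degrees(psi).round(2),'tilt',R[:2,2].round(4),'F',st['force'].round(1),'gap',round(st['finger_gap'],3),'rows:',d.round(4),round(tu,3))
E
python3 drive.py '.1 -.12 0.02 .2 1;.2 -.25 .05 .4 1;.428 -.5315 .13 .778 1;.428 -.5315 .13 .778 1;.428 -.5315 .13 .778 1;.428 -.5315 .13 .778 1;.428 -.5315 .13 .778 1;.428 -.5315 .13 .778 1;.428 -.5315 .13 .778 1;.428 -.5315 .13 .778 1;.428 -.5315 .13 .778 1;.428 -.5315 .13 .778 1;.428 -.5315 .13 .778 1;.428 -.5315 .13 .778 1;.428 -.5315 .13 .778 1;.428 -.5315 .13 .778 1;.428 -.5315 .13 .778 1;.428 -.5315 .13 .778 1;.428 -.5315 .13 .778 1;.428 -.5315 .13 .778 1'
python3 -c "
from h import *
go(.4255,.1045,.0375,-18.5);print(manip.sense()['q'])"
```

```text
t: 3.8
tcp_pos: [0.4256, 0.1034, 0.1235]
tool_rot: [0.987, -0.162, 0.0, -0.0]
force: [-0.3, -0.4, -0.3]
finger_gap: 1.002
gripper_force: 0.0
t 3.8 tcp [0.4256 0.1034 0.1235] yaw -18.6 tilt [ 0.0003 -0.    ] F [-0.3 -0.4 -0.3] gap 1.002 rows: [-0.0005 -0.001   0.086 ] -0.002
[-1.78879148e-02  5.20034497e-01  2.01008185e+00 -3.55565723e-05
  6.11178726e-01  1.87749114e+00]
```

```bash
python3 drive.py '-.0005 -.001 .04 0 1;-.0005 -.001 .07 0 1;-.0005 -.001 .086 0 .6;-.0005 -.001 .086 0 .4;-.0005 -.001 .086 0 .3;-.0005 -.001 .086 0 0;-.0005 -.001 .086 0 0;-.0005 -.001 .086 0 0;-.0005 -.001 .086 0 0;-.0005 -.001 .086 0 0' 40
python3 -c "
from h import *
go(.4255,.1045,.0375,-18.5)
s=snap('scene');t=snap('top');a=cv2.resize(s['pixels'][180:240,134:214],(400,300));b=cv2.resize(t['pixels'][221:281,252:332],(400,300))
cv2.imwrite('pics/g1.png',np.hstack([a,b])[:,:,::-1])"
```

```text
t: 4.8
tcp_pos: [0.4261, 0.1055, 0.0384]
tool_rot: [0.987, -0.16, 0.001, -0.0]
force: [-0.9, -0.4, 6.7]
finger_gap: 0.173
gripper_force: 40.3
t 4.8 tcp [0.4261 0.1055 0.0384] yaw -18.46 tilt [ 0.0026 -0.0001] F [-0.9 -0.4  6.7] gap 0.173 rows: [-0.0002  0.0012  0.0009] 0.001
```

View pics/g1.png

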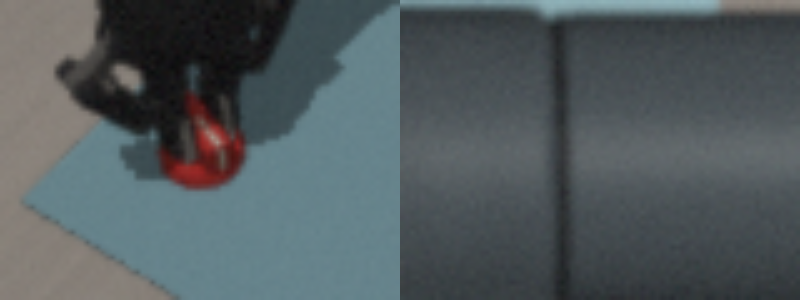

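The knob is gripped by its bar with the white line visible (scene crop). The arm hides it in the top view. I'll lift it straight up, then carry it.

```bash
python3 drive.py '0 0 -.04 0 0;0 0 -.08 0 0;0 0 -.12 0 0;0 0 -.135 0 0;0 0 -.135 0 0;0 0 -.135 0 0'
python3 -c "
from h import *
go(.588,-.1535,.175,42)"
```

```text
t: 5.5
tcp_pos: [0.4249, 0.1056, 0.1724]
tool_rot: [0.987, -0.16, 0.0, -0.0]
force: [0.4, -0.2, -1.5]
finger_gap: 0.176
gripper_force: 39.4
t 5.5 tcp [0.4249 0.1056 0.1724] yaw -18.46 tilt [0.0004 0.    ] F [ 0.4 -0.2 -1.5] gap 0.176 rows: [ 0.2367  0.1942 -0.0025] -1.055
```

```bash
python3 drive.py '.03 .025 -.003 -.1 0;.07 .057 -.003 -.25 0;.11 .09 -.003 -.4 0;.15 .123 -.003 -.55 0;.19 .156 -.003 -.7 0;.22 .18 -.003 -.85 0;.2367 .1942 -.003 -1 0;.2367 .1942 -.003 -1.055 0;.2367 .1942 -.003 -1.055 0;.2367 .1942 -.003 -1.055 0;.2367 .1942 -.003 -1.055 0;.2367 .1942 -.003 -1.055 0'
python3 - <<'E'
from h import *
np.set_printoptions(precision=4,suppress=True)
go(.588,-.1535,.175,42)
T=manip.sense()['tcp_pos']
for n in('scene','top'):
    S=[snap(n) for _ in range(8)];s=S[0];A=np.mean([q['pixels'].astype(float) for q in S],0)
    u,v=proj(s,[T[0],T[1],.15]).round().astype(int);print(n,u,v)
    c=np.clip(A[v-25:v+25,u-33:u+34,::-1]*1.5,0,255).astype(np.uint8)
    cv2.imwrite('pics/c_%s.png'%n,cv2.resize(c,(400,300),interpolation=cv2.INTER_CUBIC))
    np.savez('car_'+n,A=A,Z=np.median([q['range_z'] for q in S],0),R=s['R'],t=s['t'],f=s['f'],cx=s['cx'],cy=s['cy'],C=s['C'])
cv2.imwrite('pics/c1.png',np.hstack([cv2.imread('pics/c_scene.png'),cv2.imread('pics/c_top.png')]))
E
```

```text
t: 6.7
tcp_pos: [0.588, -0.1528, 0.175]
tool_rot: [0.934, 0.358, -0.0, -0.0]
force: [0.1, -0.2, -0.4]
finger_gap: 0.179
gripper_force: 39.4
t 6.7 tcp [ 0.588  -0.1528  0.175 ] yaw 42.0 tilt [-0.0008  0.0004] F [ 0.1 -0.2 -0.4] gap 0.179 rows: [-0.0005  0.0006 -0.    ] 0.0
scene 146 288
top 386 188
```

View pics/c1.png

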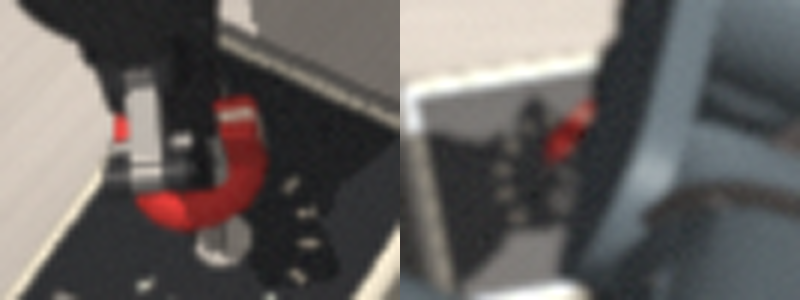

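The scene crop shows the knob held level, with the white line at its right (+x,+y) end, the same way as the shaft's flat. I'll measure the knob axis relative to the TCP from the skirt.

```bash
python3 - <<'E'
from h import *
from scipy.optimize import least_squares
np.set_printoptions(precision=4,suppress=True)
d=np.load('car_scene.npz');s={k:d[k] for k in d};s['range_z']=d['Z'];s['cx'],s['cy'],s['f']=map(float,(d['cx'],d['cy'],d['f']))
T=manip.sense()['tcp_pos'];A=s['A']
P=np.array([(a,b,*pt(s,a,b)) for a in range(115,180) for b in range(265,312) if A[b,a,0]>1.8*A[b,a,2] and A[b,a,0]>50])
P=P[(abs(P[:,2]-T[0])<.04)&(abs(P[:,3]+.153)<.04)&(P[:,4]>.13)&(P[:,4]<.185)]
print(len(P),np.histogram(P[:,4],bins=np.arange(.13,.186,.005)))
zb=np.percentile(P[:,4],[2,5]);print('low',zb)
for lo,hi in((.1385,.147),(.139,.149)):
    q=P[(P[:,4]>lo)&(P[:,4]<hi)]
    r=least_squares(lambda c:np.hypot(q[:,2]-c[0],q[:,3]-c[1])-.023,[T[0],T[1]],loss='soft_l1',f_scale=.001)
    e=np.hypot(q[:,2]-r.x[0],q[:,3]-r.x[1])-.023
    w=r.x-T[:2];ps=np.radians(42);print(len(q),'centre',r.x,'rms',e.std(),'off tool x,y',w@[np.cos(ps),np.sin(ps)],w@[np.sin(ps),-np.cos(ps)])
# top bar: end
# pixel-edge: bottom silhouette of the skirt vs predicted outline of lower rim
z0=.1405
g=P[:,:2].astype(int)
for u in range(g[:,0].min(),g[:,0].max()+1):
    v=g[g[:,0]==u,1]; print((u,v.min(),v.max()),end=' ')
th=np.linspace(0,2*np.pi,400);C=np.array([proj(s,[T[0]+.023*np.cos(a),T[1]+.023*np.sin(a),z0]) for a in th]);print('\nrim pred u',C.min(0),C.max(0),'axis px',proj(s,[T[0],T[1],z0]))
E
```

```text
190 (array([ 0,  0, 15, 45, 63, 10,  9,  6, 40,  2,  0]), array([0.13 , 0.135, 0.14 , 0.145, 0.15 , 0.155, 0.16 , 0.165, 0.17 ,
       0.175, 0.18 , 0.185]))
low [0.1431 0.1442]
25 centre [ 0.5871 -0.1538] rms 0.0002699965497751977 off tool x,y -0.0010328176173204852 -0.0006481562162851314
47 centre [ 0.5869 -0.1537] rms 0.0005445617481176009 off tool x,y -0.0010916403549931521 -0.0009042168203796906
(132, np.int64(283), np.int64(285)) (133, np.int64(282), np.int64(285)) Traceback (most recent call last):
  File "<stdin>", line 20, in <module>
    return umr_minimum(a, axis, None, out, keepdims, initial, where)
ValueError: zero-size array to reduction operation minimum which has no identity
```

Knob and shaft agree to about 1 mm in the same camera, so I'll correct by (+0.9, +0.4) mm and descend to just above contact.

```bash
python3 -c "
from h import *
go(.5889,-.1524,.146,42)"
python3 drive.py '.0009 -.0003 .01 0 0;.0009 -.0003 .02 0 0;.0009 -.0003 .028 0 0;.0009 -.0003 .028 0 0;.0009 -.0003 .028 0 0'
python3 -c "
from h import *
go(.5889,-.1524,.1265,42)"
python3 drive.py '0 0 .002 0 0;0 0 .004 0 0;0 0 .006 0 0;0 0 .006 0 0;0 0 .006 0 0' 60
python3 -c "
from h import *
go(.5889,-.1524,.1265,42)"
```

```text
t 7.5 tcp [ 0.5883 -0.1536  0.1753] yaw 41.98 tilt [ 0. -0.] F [ 0.4  1.  -1.8] gap 0.176 rows: [ 0.0012 -0.0005  0.0293] -0.0
t: 8.0
tcp_pos: [0.5886, -0.1527, 0.1467]
tool_rot: [0.934, 0.358, -0.0, -0.0]
force: [-0.1, -0.2, 0.4]
finger_gap: 0.178
gripper_force: 39.4
t 8.0 tcp [ 0.5886 -0.1527  0.1467] yaw 41.99 tilt [-0.0011  0.0005] F [-0.1 -0.2  0.4] gap 0.178 rows: [0.0004 0.     0.0202] -0.0
t: 8.5
tcp_pos: [0.5888, -0.1528, 0.1414]
tool_rot: [0.934, 0.358, 0.0, 0.0]
force: [-0.2, 1.3, 0.2]
finger_gap: 0.172
gripper_force: 64.4
t 8.5 tcp [ 0.5888 -0.1528  0.1414] yaw 41.99 tilt [ 0.0001 -0.0001] F [-0.2  1.3  0.2] gap 0.172 rows: [ 0.0003 -0.0002  0.0149] -0.0
```

```bash
python3 drive.py '0 0 .0015 0 0;0 0 .003 0 0;0 0 .003 0 0'
python3 drive.py '0 0 .0015 0 0;0 0 .003 0 0;0 0 .003 0 0'
python3 drive.py '0 0 .0015 0 0;0 0 .003 0 0;0 0 .003 0 0'
```

```text
t: 8.8
tcp_pos: [0.5889, -0.1527, 0.1387]
tool_rot: [0.934, 0.358, 0.0, 0.0]
force: [-0.7, 0.8, 3.9]
finger_gap: 0.167
gripper_force: 65.1
t: 9.1
tcp_pos: [0.5884, -0.1525, 0.1346]
tool_rot: [0.934, 0.358, -0.0, -0.001]
force: [-1.9, 0.4, -0.5]
finger_gap: 0.167
gripper_force: 64.6
t: 9.4
tcp_pos: [0.5884, -0.1525, 0.1318]
tool_rot: [0.934, 0.358, -0.0, -0.0]
force: [-0.9, 0.9, -0.8]
finger_gap: 0.168
gripper_force: 64.6
```

```bash
python3 drive.py '0 0 .002 0 0;0 0 .004 0 0;0 0 .004 0 0'
python3 drive.py '0 0 .0015 0 0;0 0 .003 0 0;0 0 .003 0 0'
python3 drive.py '0 0 .001 0 0;0 0 .002 0 0;0 0 .002 0 0;0 0 .002 0 0'
```

```text
t: 9.7
tcp_pos: [0.5885, -0.1525, 0.1279]
tool_rot: [0.934, 0.358, -0.0, -0.0]
force: [-2.0, 1.6, -0.9]
finger_gap: 0.173
gripper_force: 64.6
t: 10.0
tcp_pos: [0.5886, -0.1526, 0.1254]
tool_rot: [0.934, 0.358, -0.0, -0.0]
force: [-3.0, 2.7, 3.6]
finger_gap: 0.174
gripper_force: 64.9
t: 10.4
tcp_pos: [0.5887, -0.1526, 0.1235]
tool_rot: [0.934, 0.358, -0.0, -0.0]
force: [-3.1, 2.7, 5.9]
finger_gap: 0.172
gripper_force: 65.1
```

```bash
python3 drive.py '0 0 .001 0 0;0 0 .002 0 0;0 0 .002 0 0;0 0 .002 0 0'
python3 drive.py '0 0 .001 0 0;0 0 .0015 0 0;0 0 .0015 0 0;0 0 .0015 0 0'
python3 - <<'E'
from h import *
go(.5889,-.1524,.1265,42)
S=[snap('scene') for _ in range(8)];A=np.mean([q['pixels'].astype(float) for q in S],0);s=S[0];s['range_z']=np.median([q['range_z'] for q in S],0)
P=np.array([pt(s,a,b) for a in range(115,180) for b in range(270,325) if A[b,a,0]>1.8*A[b,a,2] and A[b,a,0]>50])
P=P[(abs(P[:,0]-.588)<.04)&(abs(P[:,1]+.153)<.04)&(P[:,2]<.14)&(P[:,2]>.08)]
print(np.histogram(P[:,2]*1000,bins=np.arange(84,130,2)),'bar top',np.median(P[P[:,2]>P[:,2].max()-.006,2]))
c=np.clip(A[270:330,110:190,::-1]*1.5,0,255).astype(np.uint8);cv2.imwrite('pics/p1.png',cv2.resize(c,(640,480),interpolation=cv2.INTER_CUBIC))
E
```

```text
t: 10.8
tcp_pos: [0.5887, -0.1526, 0.1216]
tool_rot: [0.934, 0.358, -0.0, -0.0]
force: [-3.8, 3.0, 6.2]
finger_gap: 0.168
gripper_force: 65.4
t: 11.2
tcp_pos: [0.5888, -0.1527, 0.1212]
tool_rot: [0.934, 0.358, 0.0, 0.0]
force: [-5.5, 2.8, 13.2]
finger_gap: 0.171
gripper_force: 66.2
t 11.2 tcp [ 0.5888 -0.1527  0.1212] yaw 41.99 tilt [ 0.0002 -0.0001] F [-5.5  2.8 13.2] gap 0.171 rows: [ 0.0003 -0.0001 -0.0053] -0.0
(array([ 0,  9,  6, 10, 14, 23, 34,  9,  0,  4,  5,  5,  1,  1,  4,  2,  7,
       30,  8,  0,  0,  0]), array([ 84,  86,  88,  90,  92,  94,  96,  98, 100, 102, 104, 106, 108,
       110, 112, 114, 116, 118, 120, 122, 124, 126, 128])) bar top 0.11882834242028262
```

View pics/p1.png

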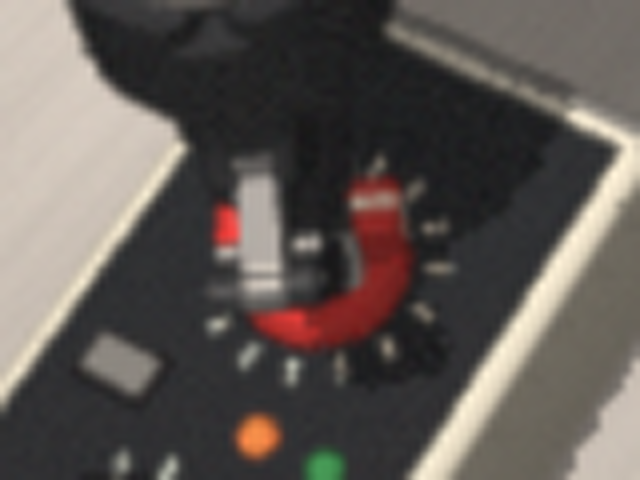

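The knob sits flush and level on the shaft with the white line pointing the flat's way. Its bar top is at 0.119 m, which puts its underside at 0.087 m, where it should be with the shaft at its stop. The force stepped up to 13 N there, so I'm handing it in while still pressing.

```bash
python3 -c "
from station import manip
print(manip.sign_off())"
```

```text
the job is handed in; nothing more can be done
None
```

I fitted the red knob fully home on the D-shaft, flat to flat, and handed the job in at about 11 s with the gripper still pressing the shaft to its stop at about 13 N; no verdict came back.

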